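# Stack the jigsaw sorting trays and cover them

## Robot

A 7-joint arm with a two-finger parallel gripper is mounted at the origin on the work surface. World frame = base frame: x ahead of the robot, y to its left, z up, the work surface at z = 0. Lengths are in mm, angles in rad, forces in N, time in s.
With the tool pointing down it reaches from about 400 to 850 mm from the base axis. Payload 4.5 kg.
Tool frame: the origin (TCP) lies on the centre line of the jaws, within the pads' length; the fingertips stand 22 mm ahead of it and the grasp point (between the pads) lies 3 mm ahead of it; z points along the fingers, y is the line along which they close (so a half turn about z gives the same grasp; the last joint's range is limited). The gripper opens to 85 mm and grips with 20 to 120 N. Pads are 22 mm wide; open, the fingers measure 114 mm over their backs; the gripper's body (76 mm by 85 mm) begins 54 mm behind the grasp point. The pads swing forward as they close: fully open they stand 13 mm farther back than shut.
Start: joints at [-1.297, 0.689, -0.195, 1.565, 0.157, 0.902, -0.215], TCP at [148.421, 607.144, 253.317] pointing down, gripper open.
Joint ranges: [-3.01, 3.01], [-0.46, 2.08], [-1.47, 1.51], [0.13, 2.56], [-1, 4.14], [0.04, 2.09], [-2.66, 2.66]. Speed limits (rad/s): [2.57, 2.57, 3.14, 3.14, 3.14, 3.14, 3.14].

## Interface

Orientations are given as a unit quaternion [w, x, y, z].
In Python, from station import robot, fingers, ik, eyes, models gives the robot as it stands. The module is installed in compiled form; this text tells all that it offers. Calls block until the motion is done:
- robot.move_pose(position, orientation): joint-space move of the TCP to a pose.
- robot.move_straight(position, speed=150, frame=None, threshold=None): straight line of the TCP; frame=None keeps the orientation; speed is the mean speed in mm/s. With threshold (N) it stops when the force on the tool has changed by that much, and returns True; else False.
- robot.goto_joints(angles): joint-space move.
- fingers.ungrasp() and fingers.close_gripper(f_grip=None): open the fingers fully, or close them until they stop; f_grip is the grip in N (None keeps the last).
- robot.dwell(seconds).
- ik(position, orientation): joint angles nearest the present ones, or None.
- eyes.capture(name): name is "scene" or "top"; returns the picture (480x640x3 uint8, red, green, blue); there is no depth.
- eyes.get_calibration(name): a dict with "mtx" (3x3 intrinsics, pixels), "extrinsics" (4x4, takes a point from camera to world coordinates). Camera axes: x right, y down, z forward; pixel columns grow to the right and rows downward; lengths in mm; the calibration is good to about 2 mm. A picture is of the moment at which its call begins. get_calibration takes no time and is no camera call.
A pose or a line that the arm cannot do raises robot.Unreachable and nothing moves.
- robot.finish_job(): hands the job in; it is judged then, once.
Trained networks look in the newest picture that a camera, given by its name, has taken for a name from the list of things; names that differ only in an ending like _2 or _b are one class to them, and where a whole thing is asked for, a point or a joint stands for the part that bears it (a point fixed in the world has none). Each returns a list of dicts, best first, with "p" (0 to 1); they miss things now and then, are a little off and sometimes report something else, mostly with a low value. They report only what shows in the picture. A call takes as long as a camera call.
- models.boxes_of(camera, thing): "bbox" ([left, top, width, height] in pixels, round what is visible of it).
Readings, each from a call of its own:
- robot.current_time_s(): time.
- robot.current_q(): joint angles.
- robot.current_qd(): joint speeds.
- robot.current_tau(): joint torques, N m.
- robot.current_tcp_pos(): TCP position.
- robot.current_orientation(): TCP orientation.
- robot.current_wrist_force(): force on the tool from outside, world axes, zero at the start.
- robot.current_wrist_torque(): the same for the moment, N m.
- robot.current_opening(): opening from 0.0 (shut) to 1.0 (fully open).
- robot.current_finger_force(): force on a finger pad.
Only numpy, scipy, OpenCV 4.12 (cv2) and the standard library are available. Lean on these libraries where they do the work, as an engineer would, in place of code of your own. Each camera call takes 0.05 s, during which the arm holds its last target. There are 200 camera calls.

## Task

Clear the puzzle table: stack the three jigsaw sorting trays squarely on the dark base board, with the undivided tray at the bottom, the two-compartment tray on it and the three-compartment tray on top, and then cover the stack with the lid. Keep the trays level so that no pieces fall out, and leave the bowl, candle tin, glasses case and mug where they are.

Things in the scene. Friction and masses are not known exactly. Their poses are not given: they have to be found in the camera images.
- base_board: Dark brown wooden board lying flat on the table, fixed, 180 mm long (its x) by 100 mm wide (its y) by 12 mm high. Origin: centre of its underside, on the table; z up. The stack is built on its centre, the trays' length along its length (either way round); its flat top is 12 mm above the origin.
- tray_open: Undivided sorting tray: one open compartment, no divider. 140 mm long (its x), 60 mm wide (its y), 30 mm high, walls, divider(s) and floor 4 mm thick, flat underside, all in pale wood, with a few jigsaw pieces lying on its floor. Loose, about 0.12 kg. Origin: centre of the underside; z up. Pinch it from above across its 60 mm width.
- tray_two: Two-compartment sorting tray: one divider across the middle of its length, as high as the walls. 140 mm long (its x), 60 mm wide (its y), 30 mm high, walls, divider(s) and floor 4 mm thick, flat underside, all in pale wood, with a few jigsaw pieces lying on its floor. Loose, about 0.12 kg. Origin: centre of the underside; z up. Pinch it from above across its 60 mm width.
- tray_three: Three-compartment sorting tray: two dividers across it at the thirds of its length, as high as the walls. 140 mm long (its x), 60 mm wide (its y), 30 mm high, walls, divider(s) and floor 4 mm thick, flat underside, all in pale wood, with a few jigsaw pieces lying on its floor. Loose, about 0.12 kg. Origin: centre of the underside; z up. Pinch it from above across its 60 mm width.
- lid: Flat lid of the set, pale wood, 140 mm long (its x) by 60 mm wide (its y) by 8 mm thick, with a bar handle at the centre of its top: 40 mm along x, 18 mm thick along y, rising from 8 to 38 mm above the origin. Loose, about 0.1 kg. Origin: centre of the underside; z up. It lies flat on the walls of the top tray; no lip. Grip the handle across its 18 mm.
- bowl: Bystander: small white bowl, 72 mm across, 32 mm high, loose. Origin: centre of the underside.
- candle_tin: Bystander: round pale grey metal candle tin with a flat top, 56 mm across, 34 mm high, loose. Origin: centre of the underside.
- glasses_case: Bystander: black glasses case, 60 mm (x) by 155 mm (y) by 34 mm high, loose. Origin: centre of the underside.
- mug: Bystander: blue mug, 80 mm across, 90 mm high, handle towards its +y, loose. Origin: centre of the underside.

How it is judged (in metres and radians):
On the way, in this order (a step that is already met when the one before it is completed fails the run):
1. undivided tray on the base board, released (z of tray_open in the frame of base_board between 0.008 and 0.016 m and horizontal distance between tray_open and base_board below 0.012 m and angle between the x axis of tray_open and the x axis of base_board, either way round below 0.15 rad and angle between tray_open's own z axis and vertical below 0.06 rad and contact force between the fingers and tray_open below 0.1 N), for 0.2 s.
2. two-compartment tray on the undivided tray, released (z of tray_two in the frame of tray_open between 0.026 and 0.034 m and horizontal distance between tray_two and tray_open below 0.01 m and angle between the x axis of tray_two and the x axis of tray_open, either way round below 0.15 rad and angle between tray_two's own z axis and vertical below 0.06 rad and contact force between the fingers and tray_two below 0.1 N), for 0.2 s.
3. three-compartment tray on the two-compartment tray, released (z of tray_three in the frame of tray_two between 0.026 and 0.034 m and horizontal distance between tray_three and tray_two below 0.01 m and angle between the x axis of tray_three and the x axis of tray_two, either way round below 0.15 rad and angle between tray_three's own z axis and vertical below 0.06 rad and contact force between the fingers and tray_three below 0.1 N), for 0.2 s.
4. lid on the three-compartment tray, released (z of lid in the frame of tray_three between 0.026 and 0.034 m and horizontal distance between lid and tray_three below 0.01 m and angle between the x axis of lid and the x axis of tray_three, either way round below 0.15 rad and angle between lid's own z axis and vertical below 0.06 rad and contact force between the fingers and lid below 0.1 N), for 0.2 s.
At the end, for the whole second after the job is handed in: Upwards: board, undivided, two-, three-compartment tray, lid; each flat on the one below (height within 4 mm, tilt under 0.06 rad), centred on it within 10 mm (first tray on board 12 mm), lengthways in line within 0.15 rad either way round; all released and at rest (z of tray_open in the frame of base_board between 0.008 and 0.016 m and horizontal distance between tray_open and base_board below 0.012 m and angle between the x axis of tray_open and the x axis of base_board, either way round below 0.15 rad and angle between each of tray_open, tray_two, tray_three, lid's own z axis and vertical below 0.06 rad and linear speed of each of tray_open, tray_two, tray_three, lid below 0.02 m/s and z of tray_two in the frame of tray_open between 0.026 and 0.034 m and horizontal distance between tray_two and tray_open below 0.01 m and angle between the x axis of tray_two and the x axis of tray_open, either way round below 0.15 rad and z of tray_three in the frame of tray_two between 0.026 and 0.034 m and horizontal distance between tray_three and tray_two below 0.01 m and angle between the x axis of tray_three and the x axis of tray_two, either way round below 0.15 rad and z of lid in the frame of tray_three between 0.026 and 0.034 m and horizontal distance between lid and tray_three below 0.01 m and angle between the x axis of lid and the x axis of tray_three, either way round below 0.15 rad); the robot touches nothing.
It fails at once if a tray tipped by more than 0.35 rad (angle between any of tray_open, tray_two, tray_three's own z axis and vertical above 0.35 rad).
It fails at once if the bowl, candle tin, glasses case or mug moved by more than 30 mm (distance of any of bowl, candle_tin, glasses_case, mug from where it was at the start of the episode above 0.03 m).
It also fails if it takes over 115 s, if anything falls off the work surface, if the arm or the gripper's body presses on something with over 40 N, if the wrist force passes 120 N, or if a joint passes its speed limit or range.

## Working session

There is one attempt and no reset: what is moved stays moved. The work goes in short steps, each a Python script; the robot and the scene stay as the last script left them, time stands still between calls to the robot, and variables do not carry over. Pictures are saved under pics/ and viewed, at most 14 in all, crops included, and the job is handed in when it is done.

```bash
mkdir -p pics; python3 - <<'E'
from station import robot, fingers, ik, eyes, models
import cv2, numpy as np
for n in ("scene","top"):
    im=eyes.capture(n); cv2.imwrite(f"pics/{n}0.png",im[:,:,::-1])
    c=eyes.get_calibration(n); print(n,np.round(c["mtx"],1).tolist(),np.round(c["extrinsics"],3).tolist())
    for t in "base_board tray_open tray_two tray_three lid bowl candle_tin glasses_case mug".split():
        print(t,[(np.round(b["bbox"]).tolist(),round(b["p"],2)) for b in models.boxes_of(n,t)])
print(robot.current_time_s(),robot.current_orientation(),robot.current_wrist_force())
E
```

```text
scene [[501.1, 0.0, 321.6], [0.0, 501.1, 241.1], [0.0, 0.0, 1.0]] [[-0.847, 0.327, -0.42, 1098.477], [0.532, 0.543, -0.65, 778.562], [0.016, -0.774, -0.633, 795.71], [0.0, 0.0, 0.0, 1.0]]
base_board [([316.0, 263.0, 90.0, 56.0], 0.91), ([261.0, 195.0, 57.0, 31.0], 0.43)]
tray_open [([266.0, 157.0, 54.0, 33.0], 0.9)]
tray_two [([328.0, 218.0, 58.0, 48.0], 0.69)]
tray_three [([259.0, 189.0, 60.0, 38.0], 0.92)]
lid [([406.0, 319.0, 54.0, 55.0], 0.92), ([260.0, 194.0, 56.0, 30.0], 0.59)]
bowl [([440.0, 251.0, 28.0, 26.0], 0.98)]
candle_tin [([349.0, 180.0, 19.0, 16.0], 0.74)]
glasses_case [([236.0, 244.0, 47.0, 55.0], 0.91)]
mug [([354.0, 332.0, 59.0, 66.0], 0.55)]
top [[439.1, 0.0, 322.7], [0.0, 439.1, 242.0], [0.0, 0.0, 1.0]] [[-0.024, -0.989, 0.146, 425.639], [-1.0, 0.025, 0.002, -5.818], [-0.006, -0.146, -0.989, 1057.139], [0.0, 0.0, 0.0, 1.0]]
base_board []
tray_open [([454.0, 251.0, 33.0, 62.0], 0.71)]
tray_two [([297.0, 246.0, 39.0, 63.0], 0.63), ([451.0, 252.0, 34.0, 62.0], 0.26)]
tray_three [([383.0, 214.0, 32.0, 60.0], 0.6)]
lid [([159.0, 227.0, 33.0, 59.0], 0.61), ([296.0, 247.0, 44.0, 64.0], 0.53)]
bowl [([219.0, 319.0, 30.0, 30.0], 0.7)]
candle_tin [([385.0, 319.0, 23.0, 23.0], 0.7)]
glasses_case [([290.0, 154.0, 65.0, 28.0], 0.62), ([133.0, 172.0, 56.0, 44.0], 0.39)]
mug [([133.0, 172.0, 56.0, 46.0], 0.6), ([383.0, 214.0, 35.0, 56.0], 0.51)]
1.0 [6.12456321e-07 1.19599273e-01 9.92822247e-01 2.62793288e-05] [ 1.51749058  0.22036989 -0.088545  ]
```

```bash
python3 -c "
import cv2
a=cv2.imread('pics/top0.png')[140:360,110:510]; cv2.imwrite('pics/top0c.png',cv2.resize(a,None,fx=2,fy=2,interpolation=cv2.INTER_CUBIC))
a=cv2.imread('pics/scene0.png')[130:430,190:510]; cv2.imwrite('pics/scene0c.png',cv2.resize(a,None,fx=2,fy=2,interpolation=cv2.INTER_CUBIC))"
```

```text
(no output)
```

View pics/top0c.png

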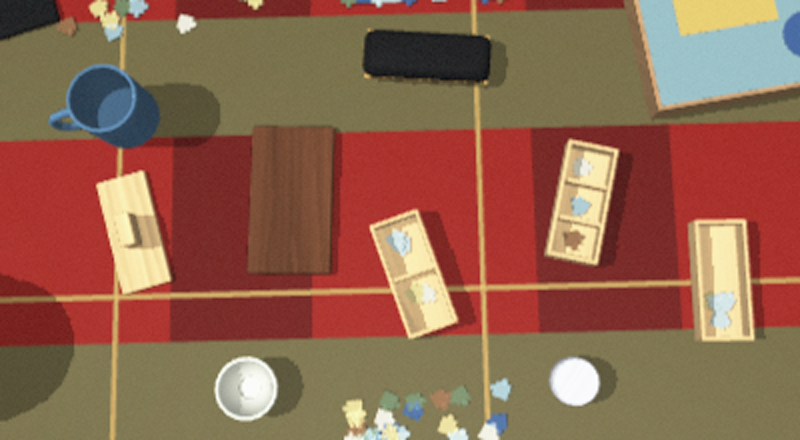

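View pics/scene0c.png

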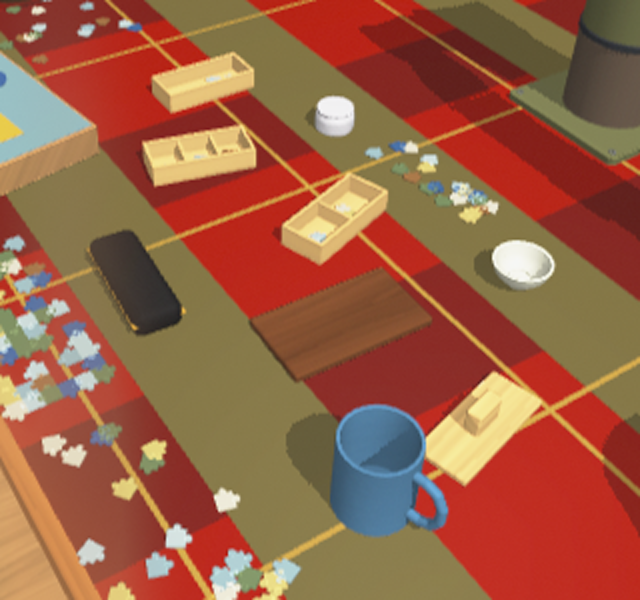

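The top picture (crop, 2x) shows, left to right: lid (134,232), board (290,200), two-tray (413,273), three-tray (582,202) and undivided tray (722,280). These match the best network boxes. Next I fit poses by matching projected silhouettes in both cameras.

```bash
cat > vis.py <<'E'
import cv2, numpy as np
from scipy.optimize import minimize
from station import eyes
def box(lx,ly,z0,z1): return np.array([[sx*lx/2,sy*ly/2,z] for sx in(-1,1) for sy in(-1,1) for z in(z0,z1)],float)
PARTS={"tray":[box(140,60,0,30)],"lid":[box(140,60,0,8),box(40,18,8,38)],"board":[box(180,100,0,12)]}
S=8
def project(cam,P):
    c=eyes.get_calibration(cam); T=np.linalg.inv(c["extrinsics"]); q=(P@T[:3,:3].T+T[:3,3])@np.array(c["mtx"]).T
    return q[:,:2]/q[:,2:]
def world(cam,uv,z):
    c=eyes.get_calibration(cam); E=np.array(c["extrinsics"]); d=E[:3,:3]@np.linalg.solve(c["mtx"],[*uv,1.])
    return E[:3,3]+d*(z-E[2,3])/d[2]
def mask(im,bbox,kind,pad=8):
    l,t,w,h=[int(round(v)) for v in bbox]; l-=pad;t-=pad;w+=2*pad;h+=2*pad
    H,s,V=[a.astype(int) for a in cv2.split(cv2.cvtColor(np.ascontiguousarray(im[t:t+h,l:l+w]),cv2.COLOR_RGB2HSV))]
    m=((H>4)&(H<16)&(s<190)&(V<150)) if kind=="board" else ((H>=11)&(H<32)&(V>135))
    m=cv2.morphologyEx(m.astype(np.uint8),cv2.MORPH_OPEN,np.ones((2,2) if kind!="board" else (3,3)))
    k=max(cv2.findContours(m,cv2.RETR_EXTERNAL,cv2.CHAIN_APPROX_NONE)[0],key=cv2.contourArea)
    out=np.zeros_like(m); cv2.drawContours(out,[cv2.convexHull(k) if kind!="lid" else k],-1,1,-1)
    return out,(l,t)
def render(cam,kind,p,z,shape,off):
    x,y,a=p; R=np.array([[np.cos(a),-np.sin(a),0],[np.sin(a),np.cos(a),0],[0,0,1]])
    out=np.zeros((shape[0]*S,shape[1]*S),np.uint8)
    for B in PARTS[kind]:
        uv=(project(cam,B@R.T+[x,y,z])-off+.5)*S
        cv2.fillConvexPoly(out,cv2.convexHull(np.round(uv).astype(np.int32)),1)
    return out
def fit(views,kind,z=0,p0=None):
    """views: {cam:(im,bbox)} -> (x,y,yaw), IoUs"""
    M={c:mask(im,b,kind) for c,(im,b) in views.items()}
    big={c:cv2.resize(m,None,fx=S,fy=S,interpolation=cv2.INTER_NEAREST) for c,(m,o) in M.items()}
    def iou(c,p):
        r=render(c,kind,p,z,M[c][0].shape,np.array(M[c][1])); return (r&big[c]).sum()/(r|big[c]).sum()
    f=lambda q:-sum(iou(c,(q[0],q[1],q[2]/50)) for c in M)
    best=None
    for a0 in ([p0[2]] if p0 is not None else np.arange(-.6,.61,.3)):
        if p0 is not None: s=p0[:2]
        else:
            c=list(views)[-1]; b=views[c][1]; s=world(c,(b[0]+b[2]/2,b[1]+b[3]/2),z+10)[:2]
        r=minimize(f,[*s,a0*50],method="Nelder-Mead",options=dict(initial_simplex=[[s[0],s[1],a0*50],[s[0]+8,s[1],a0*50],[s[0],s[1]+8,a0*50],[s[0],s[1],a0*50+8]],xatol=.05,fatol=1e-5))
        if best is None or r.fun<best.fun: best=r
    p=np.array([best.x[0],best.x[1],best.x[2]/50]); return p,{c:round(float(iou(c,p)),3) for c in M}
E
python3 - <<'E'
import cv2,numpy as np
from vis import *
I={c:cv2.imread(f"pics/{c}0.png")[:,:,::-1] for c in("scene","top")}
O={"board":("board",(316,263,90,56),(233,202,45,76)),"tray_open":("tray",(266,157,54,33),(454,249,34,62)),"tray_two":("tray",(328,218,58,48),(294,244,45,65)),"tray_three":("tray",(259,189,60,38),(382,209,38,64)),"lid":("lid",(406,319,54,55),(158,225,38,62))}
for n,(k,bs,bt) in O.items():
    for V in ({"top":bt},{"scene":bs},{"scene":bs,"top":bt}):
        p,q=fit({c:(I[c],b) for c,b in V.items()},k); print(n,np.round(p,3),q)
for n,uv in dict(bowl=(233,334),tin=(397,330),mugbase=(170,196),case=(323,168)).items(): print(n,world("top",uv,20).round())
E
```

```text
board [ 5.92232e+02  1.60315e+02 -2.30000e-02] {'top': 0.981}
board [ 5.92683e+02  1.59063e+02 -3.30000e-02] {'scene': 0.966}
board [ 5.92295e+02  1.59586e+02 -2.70000e-02] {'scene': 0.963, 'top': 0.978}
tray_open [ 4.77492e+02 -3.50861e+02 -1.60000e-02] {'top': 0.735}
tray_open [ 487.974 -330.59    -1.009] {'scene': 0.537}Traceback (most recent call last):
  File "<stdin>", line 7, in <module>
  File "vis.py", line 40, in fit
    r=minimize(f,[*s,a0*50],method="Nelder-Mead",options=dict(initial_simplex=[[s[0],s[1],a0*50],[s[0]+8,s[1],a0*50],[s[0],s[1]+8,a0*50],[s[0],s[1],a0*50+8]],xatol=.05,fatol=1e-5))
    res = _minimize_neldermead(fun, x0, args, callback, bounds=bounds,
                               **options)
    fxr = func(xr)
    fx = function(np.copy(x), *(wrapper_args + args))
  File "vis.py", line 34, in <lambda>
    f=lambda q:-sum(iou(c,(q[0],q[1],q[2]/50)) for c in M)
                ~~~^^^^^^^^^^^^^^^^^^^^^^^^^^^^^^^^^^^^^^^
  File "vis.py", line 34, in <genexpr>
    f=lambda q:-sum(iou(c,(q[0],q[1],q[2]/50)) for c in M)
                    ~~~^^^^^^^^^^^^^^^^^^^^^^^
  File "vis.py", line 33, in iou
    r=render(c,kind,p,z,M[c][0].shape,np.array(M[c][1])); return (r&big[c]).sum()/(r|big[c]).sum()
  File "vis.py", line 25, in render
    uv=(project(cam,B@R.T+[x,y,z])-off+.5)*S
        ~~~~~~~^^^^^^^^^^^^^^^^^^^
  File "vis.py", line 8, in project
    c=eyes.get_calibration(cam); T=np.linalg.inv(c["extrinsics"]); q=(P@T[:3,:3].T+T[:3,3])@np.array(c["mtx"]).T
ValueError: time passes only in moves, steps and waits
```

```bash
python3 - <<'E'
s=open("vis.py").read()
s=s.replace("S=8\n","S=8\nCAL={c:eyes.get_calibration(c) for c in('scene','top')}\n").replace("c=eyes.get_calibration(cam)","c=CAL[cam]")
open("vis.py","w").write(s)
import cv2,numpy as np
from vis import mask
I={c:cv2.imread(f"pics/{c}0.png")[:,:,::-1] for c in("scene","top")}
h=cv2.cvtColor(np.ascontiguousarray(I["top"]),cv2.COLOR_RGB2HSV)
print("row280",h[275,450:495].tolist()); 
h=cv2.cvtColor(np.ascontiguousarray(I["scene"]),cv2.COLOR_RGB2HSV)
print("scene col",h[155:195,292].tolist())
E
```

```text
row280 [[1, 189, 167], [1, 187, 169], [1, 185, 174], [1, 190, 169], [1, 186, 173], [15, 112, 169], [19, 100, 174], [18, 101, 179], [19, 100, 196], [23, 83, 246], [21, 89, 240], [18, 99, 214], [18, 100, 204], [19, 100, 204], [19, 100, 207], [19, 98, 213], [18, 101, 218], [24, 76, 247], [25, 67, 250], [24, 70, 250], [24, 70, 250], [24, 70, 250], [24, 71, 250], [23, 74, 250], [24, 74, 250], [24, 77, 249], [23, 78, 249], [24, 77, 250], [23, 78, 248], [18, 98, 198], [17, 100, 179], [18, 100, 176], [17, 98, 189], [22, 88, 245], [13, 117, 220], [5, 159, 143], [1, 180, 125], [1, 194, 121], [1, 183, 124], [1, 190, 122], [1, 188, 164], [1, 188, 170], [1, 183, 171], [1, 189, 169], [1, 192, 170]]
scene col [[23, 122, 130], [13, 155, 150], [4, 207, 177], [3, 225, 184], [3, 226, 185], [13, 149, 219], [21, 117, 235], [20, 119, 228], [20, 119, 231], [20, 117, 231], [20, 118, 232], [20, 118, 231], [20, 119, 229], [21, 116, 236], [21, 116, 235], [21, 117, 236], [25, 101, 245], [23, 110, 241], [20, 119, 228], [20, 119, 229], [20, 119, 232], [20, 120, 232], [21, 119, 231], [20, 120, 230], [20, 120, 228], [15, 133, 219], [7, 174, 198], [2, 226, 185], [2, 219, 176], [2, 202, 150], [1, 188, 133], [1, 192, 133], [1, 187, 134], [1, 192, 133], [1, 188, 133], [2, 193, 132], [2, 193, 132], [1, 188, 133], [1, 195, 132], [2, 192, 133]]
```

```bash
python3 - <<'E'
s=open("vis.py").read()
s=s.replace("((H>=11)&(H<32)&(V>135))","((H>=10)&(H<34)&(V>(150 if kind=='tray' else 150))&(s<160))")
a=s.index("    m=cv2.morph"); b=s.index("    k=max")
s=s[:a]+"""    m=m.astype(np.uint8); cs=cv2.findContours(m,cv2.RETR_EXTERNAL,cv2.CHAIN_APPROX_NONE)[0]
    cv2.drawContours(m,cs,-1,1,-1); m=cv2.morphologyEx(m,cv2.MORPH_OPEN,np.ones((5,5)))
"""+s[b:]
open("vis.py","w").write(s)
E
cat > run0.py <<'E'
import cv2,numpy as np
from vis import *
I={c:cv2.imread(f"pics/{c}0.png")[:,:,::-1] for c in("scene","top")}
O={"board":("board",(316,263,90,56),(233,202,45,76)),"tray_open":("tray",(266,157,54,33),(454,249,34,62)),"tray_two":("tray",(328,218,58,48),(294,244,45,65)),"tray_three":("tray",(259,189,60,38),(382,209,38,64)),"lid":("lid",(406,319,54,55),(158,225,38,62))}
for n,(k,bs,bt) in O.items():
    for V in ({"top":bt},{"scene":bs},{"scene":bs,"top":bt}):
        p,q=fit({c:(I[c],b) for c,b in V.items()},k); print(n,np.round(p,3),q)
        if len(V)==2:
            for c in V:
                for B in PARTS[k]:
                    x,y,a=p;R=np.array([[np.cos(a),-np.sin(a),0],[np.sin(a),np.cos(a),0],[0,0,1]])
                    I[c]=cv2.polylines(np.ascontiguousarray(cv2.resize(I[c],None,fx=1,fy=1)),[np.round(cv2.convexHull((project(c,B@R.T+[x,y,0])*8).astype(np.int32))).astype(np.int32)],True,(0,255,255),1,shift=3)
for n,uv in dict(bowl=(233,334),tin=(397,330),mugbase=(170,196),case=(323,168)).items(): print(n,world("top",uv,20).round())
o=np.vstack([cv2.resize(I["top"][190:325,140:500],(800,300)),cv2.resize(I["scene"][150:380,190:500][:, :],(404,300)).repeat(1,1).copy() if 0 else cv2.copyMakeBorder(cv2.resize(I["scene"][150:380,190:500],(404,300)),0,0,0,396,0)])
cv2.imwrite("pics/fit0.png",o[:,:,::-1])
E
python3 run0.py
```

```text
board [ 5.92258e+02  1.60241e+02 -2.90000e-02] {'top': 0.979}
board [ 5.92903e+02  1.58905e+02 -3.30000e-02] {'scene': 0.963}
board [ 5.92434e+02  1.59698e+02 -2.90000e-02] {'scene': 0.959, 'top': 0.976}
tray_open [ 4.80755e+02 -3.48510e+02 -1.20000e-02] {'top': 0.95}
tray_open [ 4.80392e+02 -3.50467e+02  2.20000e-02] {'scene': 0.934}
tray_open [ 4.80991e+02 -3.48704e+02 -1.90000e-02] {'scene': 0.927, 'top': 0.951}
tray_two [4.9668e+02 1.3741e+01 3.1500e-01] {'top': 0.916}
tray_two [4.9636e+02 1.1298e+01 3.3100e-01] {'scene': 0.929}
tray_two [4.96996e+02 1.28530e+01 3.14000e-01] {'scene': 0.926, 'top': 0.914}
tray_three [ 5.79174e+02 -1.89193e+02 -2.26000e-01] {'top': 0.958}
tray_three [ 5.77708e+02 -1.89356e+02 -2.29000e-01] {'scene': 0.948}
tray_three [ 5.78473e+02 -1.89239e+02 -2.30000e-01] {'scene': 0.946, 'top': 0.955}
lid [5.57066e+02 3.52267e+02 2.45000e-01] {'top': 0.93}
lid [5.57634e+02 3.49568e+02 2.64000e-01] {'scene': 0.947}
lid [5.57351e+02 3.50152e+02 2.60000e-01] {'scene': 0.941, 'top': 0.903}
bowl [369. 210.  20.]
tin [ 369. -170.   20.]
mugbase [702. 365.  20.]
case [762.  -8.  20.]
```

View pics/fit0.png

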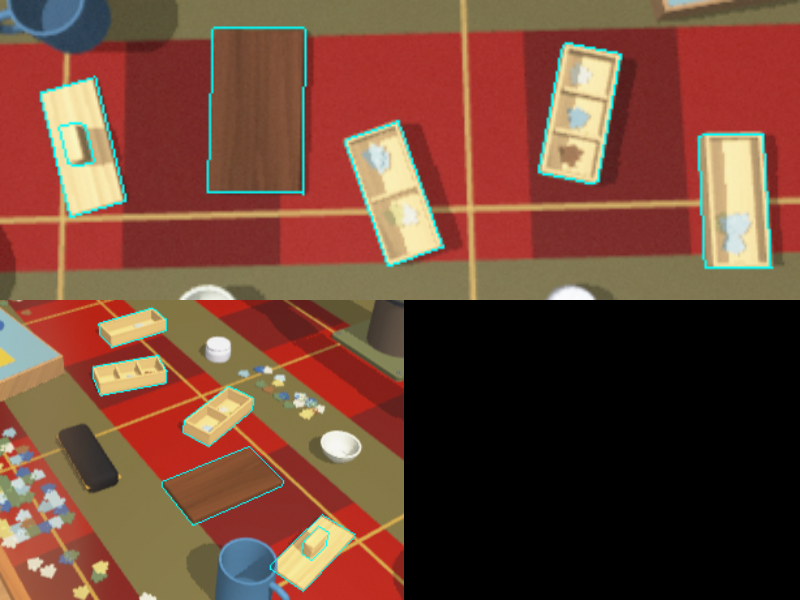

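```bash
cat > act.py <<'E'
import numpy as np
from station import robot,fingers,ik
BRANCH=0.
def quat(yaw): a=yaw+BRANCH; return [0.,float(np.cos(a/2)),float(np.sin(a/2)),0.]
def pick(p,tcpz,f=40,hover=200):
    x,y,a=p; q=quat(a)
    robot.move_pose([x,y,hover],q); robot.move_straight([x,y,tcpz+40],200)
    hit=robot.move_straight([x,y,tcpz],60,threshold=10); print("descend hit",hit,robot.current_tcp_pos().round(1))
    fingers.close_gripper(f); print("opening",round(robot.current_opening(),3),"F",np.round(robot.current_finger_force(),1))
    robot.move_straight([x,y,tcpz+15],60); robot.move_straight([x,y,hover],200)
    print("held",round(robot.current_opening(),3),np.round(robot.current_wrist_force(),2))
def place(p,tcpz,hover=200,away=True):
    x,y,a=p; robot.move_straight([x,y,hover],180,frame=quat(a))
    robot.move_straight([x,y,tcpz+15],150)
    hit=robot.move_straight([x,y,tcpz-3],25,threshold=5); print("place hit",hit,robot.current_tcp_pos().round(1))
    robot.dwell(.2); fingers.ungrasp(); robot.dwell(.2)
    robot.move_straight([x,y,tcpz+30],80); robot.move_straight([x,y,max(hover,tcpz+60)],200)
E
python3 - <<'E'
import act; from act import *
pts={"open":(481,-348.7,-.015),"two":(497,12.9,.314),"three":(578.5,-189.2,-.23),"lid":(557.2,351.3,.25),"board":(592.4,159.7,-.029)}
for b in (0,np.pi):
    act.BRANCH=b
    for n,(x,y,a) in pts.items():
        for z in (30,200):
            j=ik([x,y,z],quat(a)); print(round(b),n,z,None if j is None else np.round(j,2))
E
```

```text
0 open 30 [ 0.48  0.98  0.13  1.8  -0.29  0.38 -0.77]
0 open 200 [ 0.43  0.72  0.21  1.73 -0.21  0.71 -0.84]
0 two 30 [-0.15  0.93  0.06  2.09 -0.38  0.13 -1.  ]
0 two 200 [-0.34  0.64  0.36  2.02 -0.41  0.55 -0.95]
0 three 30 [ 0.13  1.    0.2   1.75 -0.42  0.43 -1.18]
0 three 200 [-0.01  0.78  0.46  1.69 -0.46  0.78 -1.13]
0 lid 30 [-0.81  1.06  0.34  1.59 -0.55  0.58 -1.48]
0 lid 200 [-0.88  0.85  0.48  1.53 -0.46  0.88 -1.55]
0 board 30 [-0.53  1.03  0.35  1.74 -0.67  0.49 -1.33]
0 board 200 [-0.62  0.8   0.52  1.68 -0.52  0.81 -1.46]
3 open 30 [ 0.87  1.04 -0.58  1.77  0.93  0.63  1.28]
3 open 200 [ 0.86  0.76 -0.56  1.7   0.52  0.83  1.63]
3 two 30 [ 0.2   0.98 -0.54  2.07  1.23  0.47  0.57]
3 two 200 [ 0.17  0.64 -0.46  1.99  0.47  0.62  1.28]
3 three 30 [ 0.51  1.03 -0.49  1.73  0.8   0.59  0.88]
3 three 200 [ 0.46  0.75 -0.39  1.66  0.37  0.8   1.24]
3 lid 30 [-0.48  1.04 -0.3   1.57  0.46  0.6   0.8 ]
3 lid 200 [-0.44  0.81 -0.37  1.5   0.34  0.89  0.9 ]
3 board 30 [-0.17  1.   -0.3   1.72  0.54  0.5   0.72]
3 board 200 [-0.15  0.75 -0.34  1.65  0.32  0.8   0.91]
```

```bash
sed -i 's/^BRANCH=.*/BRANCH=np.pi/' act.py; cat > look.py <<'E'
import cv2,numpy as np
from vis import *
from station import eyes
def look(items,save=None):
    """items: list of (name,kind,guess pose,z)"""
    I={c:eyes.capture(c) for c in("scene","top")}; out={}
    for n,k,p,z in items:
        x,y,a=p; R=np.array([[np.cos(a),-np.sin(a),0],[np.sin(a),np.cos(a),0],[0,0,1]]); V={}
        for c in I:
            uv=project(c,np.vstack(PARTS[k])@R.T+[x,y,z]); l,t=uv.min(0); r,b=uv.max(0); V[c]=(I[c],(l,t,r-l,b-t))
        for W in ({"top":V["top"]},V):
            out[n],q=fit(W,k,z,p0=p); print(n,np.round(out[n],3),q)
    if save: cv2.imwrite(save,np.hstack([cv2.resize(I["top"][180:330,140:500],(400,167)),cv2.resize(I["scene"][150:400,190:490],(400,333))[:167] if 0 else cv2.resize(I["scene"][200:340,230:480],(400,167))])[:,:,::-1])
    return out
E
python3 - <<'E'
from act import *; from look import look
pick((480.9,-348.7,-.015),27)
place((592.4,159.7,-.029),39)
print(robot.current_time_s())
robot.move_pose([480,-60,300],quat(0)); look([("open","tray",(592.4,159.7,-.029),12),("two","tray",(497,12.9,.314),0)],"pics/p1.png")
E
```

```text
descend hit False [ 481.1 -348.7   27. ]
opening 0.696 F 44.2
held 0.693 [-0.53  0.11 -1.66]
place hit True [592.3 159.6  39.6]
14.7167
open [ 5.93556e+02  1.62599e+02 -1.80000e-02] {'top': 0.973}
open [ 5.93255e+02  1.62473e+02 -1.80000e-02] {'scene': 0.938, 'top': 0.971}
two [4.96523e+02 1.38980e+01 3.02000e-01] {'top': 0.915}
two [4.97005e+02 1.29460e+01 3.13000e-01] {'scene': 0.917, 'top': 0.915}
```

View pics/p1.png

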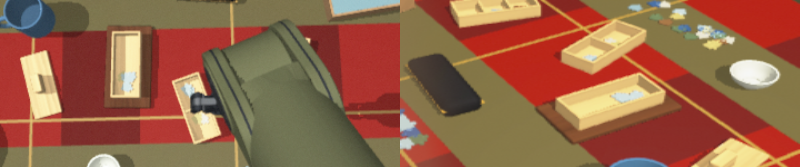

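The undivided tray sits level on the board, within about 3 mm of centre. The two-compartment tray is next.

```bash
python3 - <<'E'
from act import *; from look import look
pick((497,12.9,.314),27)
place((592.7,160.5,-.025),69)
print(robot.current_time_s())
robot.move_pose([480,-60,300],quat(0)); look([("two","tray",(592.4,160.7,-.029),42),("three","tray",(578.5,-189.2,-.23),0)],"pics/p2.png")
E
```

```text
descend hit False [497.1  12.9  27.1]
opening 0.694 F 43.7
held 0.694 [-1.02 -1.22 -0.78]
place hit True [592.6 160.4  69.5]
24.35
two [ 5.94112e+02  1.63166e+02 -2.80000e-02] {'top': 0.96}
two [ 5.94230e+02  1.63123e+02 -3.40000e-02] {'scene': 0.732, 'top': 0.961}Traceback (most recent call last):
  File "<stdin>", line 5, in <module>
  File "look.py", line 12, in look
    out[n],q=fit(W,k,z,p0=p); print(n,np.round(out[n],3),q)
             ~~~^^^^^^^^^^^^
  File "vis.py", line 32, in fit
    M={c:mask(im,b,kind) for c,(im,b) in views.items()}
         ~~~~^^^^^^^^^^^
  File "vis.py", line 20, in mask
    k=max(cv2.findContours(m,cv2.RETR_EXTERNAL,cv2.CHAIN_APPROX_NONE)[0],key=cv2.contourArea)
ValueError: max() iterable argument is empty
```

The camera puts the two-compartment tray within 1 mm of the one below, and contact came at the expected height. (The three-compartment tray was just hidden by the arm in that view.) Now the three-compartment tray.

```bash
python3 - <<'E'
from act import *; from look import look
pick((578.5,-189.2,-.23),27)
place((592.7,160.5,-.025),99,hover=220)
print(robot.current_time_s())
robot.move_pose([480,-60,300],quat(0)); look([("three","tray",(593,162,-.029),72),("lid","lid",(557.2,351.3,.25),0)],"pics/p3.png")
E
```

```text
descend hit False [ 578.7 -189.1   27. ]
opening 0.694 F 44.5
held 0.694 [-0.09 -0.2  -2.18]
place hit True [592.6 160.4  99.6]
35.0583
three [ 5.92552e+02  1.63666e+02 -2.40000e-02] {'top': 0.963}
three [ 5.92709e+02  1.63713e+02 -3.10000e-02] {'scene': 0.627, 'top': 0.962}
lid [5.57076e+02 3.51982e+02 2.44000e-01] {'top': 0.929}
lid [5.57354e+02 3.50828e+02 2.50000e-01] {'scene': 0.924, 'top': 0.919}
```

View pics/p3.png

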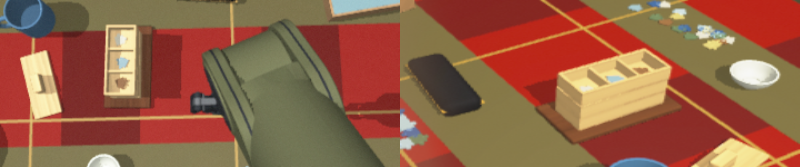

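All three trays are stacked and aligned, so the lid goes on next.

```bash
python3 - <<'E'
from act import *; from look import look
pick((557.1,350.9,.248),34,hover=250)
place((592.5,160.7,-.025),136,hover=250)
print(robot.current_time_s())
robot.move_pose([480,-60,300],quat(0)); look([("lid","lid",(593,162,-.029),102)],"pics/p4.png")
E
```

```text
descend hit False [557.2 351.2  34.1]
opening 0.201 F 40.3
held 0.204 [ 0.53 -0.48 -2.5 ]
place hit True [592.4 160.6 136.2]
46.5417
lid [ 5.90585e+02  1.62118e+02 -2.30000e-02] {'top': 0.957}
lid [ 5.92922e+02  1.62164e+02 -2.60000e-02] {'scene': 0.542, 'top': 0.955}
```

View pics/p4.png

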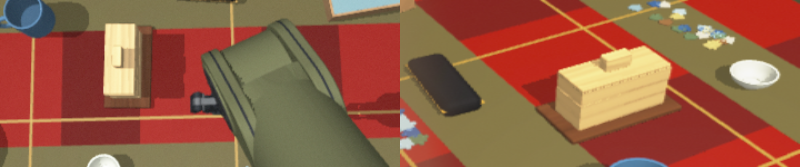

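The lid lies flat and square on the stack at about 592, 162. The camera shows offsets of no more than about 2 mm, and the bystanders haven't moved. I'm handing in the job.

```bash
python3 -c "
from station import robot
print(robot.finish_job())"
```

```text
the job is handed in; nothing more can be done
None
```

The three trays are stacked in order on the base board with the lid on top, all within about 3 mm of square in the camera images, and the job was handed in at about 47 s of the 115 s allowed; the hand-in returned no verdict.

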